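Unpin the vial rack of a shaker and hold it up level

TASK

The shaking is over: take the sample rack off the orbital shaker for me. Draw the locking pin right out of its block, park it lying in the open notch beside the bore and let go of it, then lift the vial rack by its hand grip straight up, level, to about 10 cm above the platform, and finish while holding it there, still and level over the shaker, with all its vials in it, so that I can take it from you. Leave the other things on the bench where they are.

Things in the scene. Friction and masses are not known exactly. Their poses are not given: they have to be found in the camera images.
- shaker: Low orbital shaker, fixed: off-white housing 270 x 330 mm, flat aluminium platform 250 x 310 mm, its top 100 mm above the bench. Origin: centre of its underside, on the bench. z up; x from the control panel to its back; y along the rack, from the pin block to the rack. Guide strips 12 mm high stand round the rack's foot (2 to 4 mm play); the aluminium pin block stands at the rack's -y end.
- bore (a point): Mouth of the bore on the pin block's outer (-y) face, 35 mm above the platform, at the height of the pin's axis; axes as the shaker's. The block is 40 mm thick along y, 50 mm tall here. The bore is 12 mm wide and runs along y. A pin that is home goes through the block, a 4 mm gap and into the rack's end block, 16 mm past the bore's inner end.
- notch (a point): The side notch: an open-topped groove in the pin block, parallel to the bore, 45 mm from it towards -x; 40 mm long, 14 mm wide, flared at the top, open at both ends. Floor 30 mm and rim 44 mm above the platform. The point is on the outer (-y) face, 5 mm above the floor: the pin's origin lies here when it is parked (lowered in from above, knob outside the block). Axes as the shaker's.
- pin: Locking pin, about 55 g: round steel shank 10 mm thick, 56 mm long, and in line with it a black round knob 24 mm thick, 34 mm long. Origin: on the axis at the knob's shoulder; shank y 0 to +56 mm, knob y 0 to -34 mm; mass centre near y +13 mm. At the start it lies level in the bore, shoulder 0 to 6 mm off the block, unlatched: it slides out along the shaker's -y. It may roll about its axis.
- rack: Steel vial rack, 2 x 4 cells, 0.4 to 0.8 kg with its vials: tray 71 mm (x) by 139 mm (y), 46 mm tall, a grey 40 x 14 x 50 mm block at each end (167 mm over all along y), a bail handle over its middle. Origin: centre of its underside; z up, y along its length. It stands on the platform, parallel to the shaker, locked by the pin in its -y end block (hole 14 mm).
- handle (a point): Middle of the rack's black hand grip, 105 mm above the rack's underside: a bar along the rack's y, 92 mm long, 16 mm wide (x), 20 mm tall, free all round; the vial caps end 41 mm below this point.
- platform (a point): Point on the platform's top where the rack's origin stands at the start, 100 mm above the bench.
- vial1: Closed white plastic sample vial standing loose in a cell of the rack (cell 31 mm wide, floor 3 mm thick): 28 mm thick, 61 mm tall. Origin: centre of its underside, z up. It goes up with the rack.
- vial2: Closed white plastic sample vial standing loose in a cell of the rack (cell 31 mm wide, floor 3 mm thick): 28 mm thick, 61 mm tall. Origin: centre of its underside, z up. It goes up with the rack.
- vial3: Closed white plastic sample vial standing loose in a cell of the rack (cell 31 mm wide, floor 3 mm thick): 28 mm thick, 61 mm tall. Origin: centre of its underside, z up. It goes up with the rack.
- vial4: Closed white plastic sample vial standing loose in a cell of the rack (cell 31 mm wide, floor 3 mm thick): 28 mm thick, 61 mm tall. Origin: centre of its underside, z up. It goes up with the rack.
- vial5: Closed white plastic sample vial standing loose in a cell of the rack (cell 31 mm wide, floor 3 mm thick): 28 mm thick, 61 mm tall. Origin: centre of its underside, z up. It goes up with the rack.
- spare_vial: Bystander: a vial like those in the rack, standing on the bench before the shaker; origin under its middle.
- syringe: Bystander: plastic syringe 145 mm long, 19 mm thick, lying on the bench beside the shaker below the pin's knob; origin on the bench under its middle.
- flask: Bystander: glass measuring flask, 62 mm thick, 170 mm tall; origin under its middle.
- beaker: Bystander: glass beaker, 68 mm thick, 90 mm tall; origin under its middle.
- wash_bottle: Bystander: white wash bottle, 66 mm thick, 190 mm tall with its bent spout; origin under its middle.
- tip_box: Bystander: closed pipette-tip box, 120 x 87 x 77 mm; origin under its middle.
- bulb: Bystander: rubber pipette bulb, 54 mm thick with a 70 mm long snout at +x; origin on the bench under the ball.

How it is judged:
On the way, in this order (a step that is already met when the one before it is completed fails the run):
1. the pin lies parked in the side notch, let go (x of pin in the frame of notch between -0.005 and 0.005 m and z of pin in the frame of notch between -0.005 and 0.005 m and y of pin in the frame of notch between -0.015 and 0.006 m and angle between the y axis of pin and the y axis of shaker, either way round below 0.15 rad and contact force between the fingers and pin below 0.1 N), for 0.2 s.
2. the rack hangs from the fingers, level and clear above the platform (height (world z) of rack between 0.165 and 0.265 m and horizontal distance between rack and platform below 0.06 m and angle between rack's own z axis and vertical below 0.1 rad and contact force between the fingers and rack above 2 N and contact force between rack and shaker below 0.1 N), for 0.2 s.
At the end, for the whole second after the job is handed in: Fingers alone hold the rack, its underside 65 to 165 mm above the platform, under 60 mm aside, tilt under 0.10 rad, under 20 mm/s and 0.15 rad/s; all vials in it; pin untouched in the notch, within 5 mm across and in height, shoulder at most 15 mm off the block, parallel within 0.15 rad (all of step 1 and all of step 2 and linear speed of rack below 0.02 m/s and angular speed of rack below 0.15 rad/s and distance between each of vial1, vial2, vial3, vial4, vial5 and rack below 0.07 m and z of each of vial1, vial2, vial3, vial4, vial5 in the frame of rack below 0.02 m); the arm keeps its last pose, push and grip.
It fails at once if the rack is tipped by more than 0.25 rad (angle between rack's own z axis and vertical above 0.25 rad).
It fails at once if a bystander is moved by more than 30 mm (distance of any of spare_vial, syringe, flask, beaker, wash_bottle, tip_box, bulb from where it was at the start of the episode above 0.03 m).
It also fails if it takes over 56 s, if anything falls off the work surface, if the arm or the gripper's body presses on something with over 40 N, if the wrist force passes 120 N, or if a joint passes its speed limit or range.

ROBOT

A 7-joint arm with a two-finger parallel gripper is mounted at the origin on the work surface. World frame = base frame: x ahead of the robot, y to its left, z up, the work surface at z = 0. Lengths are in m, angles in rad, forces in N, time in s.
With the tool pointing down it reaches from about 0.4 to 0.925 m from the base axis. Payload 4.1 kg.
Tool frame: the origin (TCP) lies on the centre line of the jaws, within the pads' length; the fingertips stand 22 mm ahead of it and the grasp point (between the pads) lies 3 mm ahead of it; z points along the fingers, y is the line along which they close (so a half turn about z gives the same grasp; the last joint's range is limited). The gripper opens to 85 mm and grips with 20 to 120 N. Pads are 22 mm wide; open, the fingers measure 114 mm over their backs; the gripper's body (76 mm by 85 mm) begins 54 mm behind the grasp point. The pads swing forward as they close: fully open they stand 13 mm farther back than shut.
Start: joints at [1.169, 0.398, 0.045, 1.537, -0.019, 1.207, -0.051], TCP at [0.194, -0.62, 0.253] pointing down, gripper open.
Joint ranges: [-2.82, 2.82], [-0.49, 2.23], [-1.37, 1.46], [0, 2.46], [-1.36, 4.5], [0.23, 2], [-2.94, 2.94]. Speed limits (rad/s): [2.57, 2.57, 3.14, 3.14, 3.14, 3.14, 3.14].

INTERFACE

Orientations are given as a unit quaternion [x, y, z, w].
In Python, from plant import manip gives the robot as it stands.
- The arm moves only by the tool play_rows, never from a script. Its argument "targets" is a list of rows, each a list of 3 entries, a list of its own where there are three numbers: the shift along the tool's x, y, z as a fraction of full scale, then the turn, a rotation vector about the tool's x, y, z as a fraction of full scale, then the opening, from 0 (shut) to 1 (fully open). A call has 1 to 12 rows; each row shifts and turns the commanded pose from where the row before left it, along the tool's axes as they then stand; what a row does not reach is not made up. Full scale, the value 1, is 25 mm for a shift and 0.08 rad for a turn. A row lasts 1/12 s, in which the tool goes at most 41.7 mm and 7.16 degrees, less where a joint would pass 70% of its speed; a pose out of reach is approached as far as the arm can. A call with a number of a shift or a turn outside -1 to 1 is refused whole. A call with a gripper value outside its range is refused whole. The fingers move at their own pace and stop on an object; "squeeze" is the grip in N (left out, the last holds). Time passes only in rows, so rows that do not move let the fingers close. It gives the time, the measured TCP pose, the force, the opening and the grip force at its end, in the units of the state.
- manip.get_obs(): the state, without advancing time (a new reading comes with each control period).
- manip.snapshot(name): name is "side" or "top" or "wrist"; returns the picture (420x560x3 uint8, red, green, blue); there is no depth.
- manip.get_calibration(name): a dict with "intrinsics" (3x3 intrinsics, pixels), "eye" and "attitude" of the camera in the world; the wrist camera has in their place "mount" (4x4, takes a point from camera to tool coordinates, whose origin is the TCP and whose axes are the flange's). Camera axes: x right, y up, looking along -z (the intrinsics and any distortion apply to the point x, -y, -z); pixel columns grow to the right and rows downward; lengths in m; the calibration is good to about 2 mm. The wrist camera is an equidistant fisheye: a pixel r from the principal point sees the ray r / f radians off the axis. A picture is of the moment at which its call begins: read the wrist's pose just before it. get_calibration takes no time and is no camera call.
- manip.finish_job(): hands the job in; it is judged then, once.
The state is a dict: "t": time; "q": joint angles; "dq": joint speeds; "joint_torque": joint torques, N m; "tcp_pos": TCP position; "tool_rot": TCP orientation; "contact_force": force on the tool from outside, world axes, zero at the start; "torque": the same for the moment, N m; "gripper_width": finger opening in m; "grasp_force": force on a finger pad.
Only numpy, scipy, OpenCV 4.12 (cv2) and the standard library are available. Lean on these libraries where they do the work, as an engineer would, in place of code of your own. Each camera call takes 0.05 s, during which the arm holds its last target. There are 200 camera calls.

## Working session

There is one attempt and no reset: what is moved stays moved. The work goes in short steps, Python scripts to look and compute and a tool call to move; the robot and the scene stay as the last step left them, time stands still between calls to the robot, and variables do not carry over. Pictures are saved under pics/ and viewed, at most 10 in all, crops included, and the job is handed in when it is done.

Besides the shell and the picture viewer there is one more tool, called after ">>>" as name(argument=value, ...) on one line, values as JSON. play_rows: Moves the arm, as the interface text tells. Its arguments: {"type":"object","properties":{"targets":{"type":"array"},"squeeze":{"type":"number"}},"required":["targets"]}

```bash
mkdir -p pics
cat > h.py <<'E'
import numpy as np, cv2
from plant import manip
from scipy.spatial.transform import Rotation as R
def snap(name,fn):
    im=manip.snapshot(name); cv2.imwrite('pics/'+fn,im[:,:,::-1]); return im
E
python3 - <<'E'
from h import *
for n in ["side","top","wrist"]:
    print(n,manip.get_calibration(n))
o=manip.get_obs(); print({k:np.round(v,4).tolist() for k,v in o.items()})
a=snap("side","s1.png");b=snap("top","t1.png")
E
```

```text
side {'intrinsics': array([[400.29411951,   0.        , 279.72421927],
       [  0.        , 400.29411951, 208.4315123 ],
       [  0.        ,   0.        ,   1.        ]]), 'eye': array([0.09670002, 0.71376487, 0.75031233]), 'attitude': array([-0.13961585,  0.43596801,  0.85335882, -0.24943542])}
top {'intrinsics': array([[422.10144016,   0.        , 284.34171597],
       [  0.        , 422.10144016, 210.49096827],
       [  0.        ,   0.        ,   1.        ]]), 'eye': array([ 0.41704065, -0.01016058,  1.31554737]), 'attitude': array([ 0.04248911, -0.03141083, -0.69971083,  0.7124695 ])}
wrist {'intrinsics': array([[325.1922621 ,   0.        , 279.65632402],
       [  0.        , 325.1922621 , 207.06785947],
       [  0.        ,   0.        ,   1.        ]]), 'mount': array([[-3.63004634e-04,  9.64736770e-01,  2.63216324e-01,
         6.66816720e-02],
       [ 9.99999927e-01,  3.19686805e-04,  2.07399721e-04,
        -7.38935629e-05],
       [ 1.15939351e-04,  2.63216380e-01, -9.64736816e-01,
        -1.20369437e-01],
       [ 0.00000000e+00,  0.00000000e+00,  0.00000000e+00,
         1.00000000e+00]])}
{'t': 0.0, 'q': [1.169, 0.3992, 0.045, 1.5379, -0.0187, 1.2069, -0.0507], 'dq': [0.001, 0.0017, -0.0009, 0.0007, -0.0005, -0.001, 0.0014], 'joint_torque': [-0.0003, -47.5129, 1.3651, -25.4219, 0.0118, 0.0095, 0.0], 'tcp_pos': [0.1936, -0.6199, 0.2522], 'tool_rot': [0.9886, 0.1509, -0.0002, -0.001], 'contact_force': [-0.1044, 0.3174, -0.0416], 'torque': [-0.017, -0.0391, -0.0066], 'grasp_force': 0.0, 'gripper_width': 0.0855}
```

View pics/s1.png

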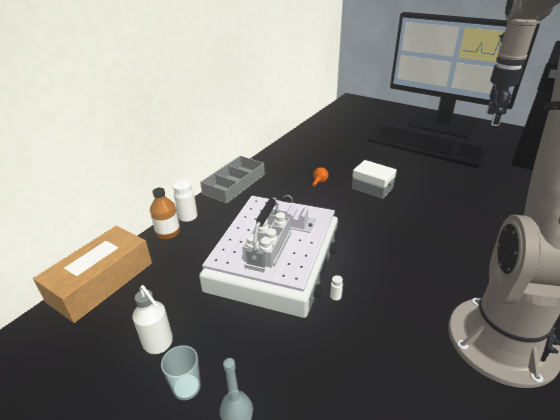

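View pics/t1.png

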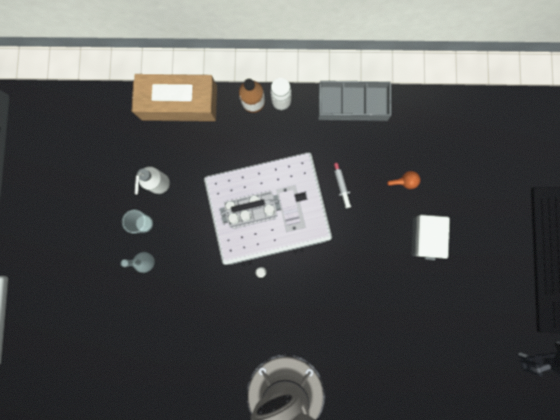

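The pictures show the shaker at top-view pixels (205–331, 153–264), the black knob at about (301,197), the grip at (247,205) and the syringe at (343,185). Next I'll enlarge the top view and compute positions.

```bash
cat >> h.py <<'E'
def ray(name,u,v):
    c=manip.get_calibration(name);K=c['intrinsics']
    if name=='wrist':
        o=manip.get_obs();f=K[0,0];d=np.array([u-K[0,2],v-K[1,2]]);r=np.hypot(*d);th=r/f
        dc=np.array([np.sin(th)*d[0]/r,-np.sin(th)*d[1]/r,-np.cos(th)])
        M=c['mount'];Rt=R.from_quat(o['tool_rot'])
        return o['tcp_pos']+Rt.apply(M[:3,3]),Rt.apply(M[:3,:3]@dc)
    dc=np.array([(u-K[0,2])/K[0,0],-(v-K[1,2])/K[1,1],-1])
    return c['eye'],R.from_quat(c['attitude']).apply(dc)
def atz(name,u,v,z):
    e,d=ray(name,u,v); return e+d*(z-e[2])/d[2]
def proj(name,p,obs=None):
    c=manip.get_calibration(name);K=c['intrinsics']
    if name=='wrist':
        o=obs or manip.get_obs();M=c['mount'];Rt=R.from_quat(o['tool_rot'])
        pc=M[:3,:3].T@(Rt.inv().apply(np.array(p)-o['tcp_pos'])-M[:3,3])
        x,y,z=pc[0],-pc[1],-pc[2];rr=np.hypot(x,y);th=np.arctan2(rr,z)
        return K[0,2]+K[0,0]*th*x/rr,K[1,2]+K[0,0]*th*y/rr
    pc=R.from_quat(c['attitude']).inv().apply(np.array(p)-c['eye'])
    return K[0,2]+K[0,0]*pc[0]/-pc[2],K[1,2]-K[1,1]*pc[1]/-pc[2]
E
python3 - <<'E'
from h import *
c=[atz('top',u,v,.1) for u,v in [(205,178),(312,153),(331,241),(223,264)]]
print(np.round(c,4)); c=np.array(c)
print([np.linalg.norm(c[i]-c[i-1]) for i in range(4)], c.mean(0))
print('knob',atz('top',301,197,.135),'grip',atz('top',247,205,.205))
im=cv2.imread('pics/t1.png')[145:270,195:355]
cv2.imwrite('pics/t1c.png',cv2.resize(im,None,fx=4.7,fy=4.7,interpolation=cv2.INTER_CUBIC))
E
```

```text
[[ 0.636   0.2442  0.1   ]
 [ 0.7155 -0.0679  0.1   ]
 [ 0.4587 -0.1254  0.1   ]
 [ 0.3873  0.1829  0.1   ]]
[np.float64(0.25616185907915284), np.float64(0.3220145217259717), np.float64(0.26311129556886076), np.float64(0.3164651207792414)] [0.54940061 0.05844958 0.1       ]
knob [ 0.57983142 -0.03672825  0.135     ] grip [0.54636145 0.10769846 0.205     ]
```

View pics/t1c.png

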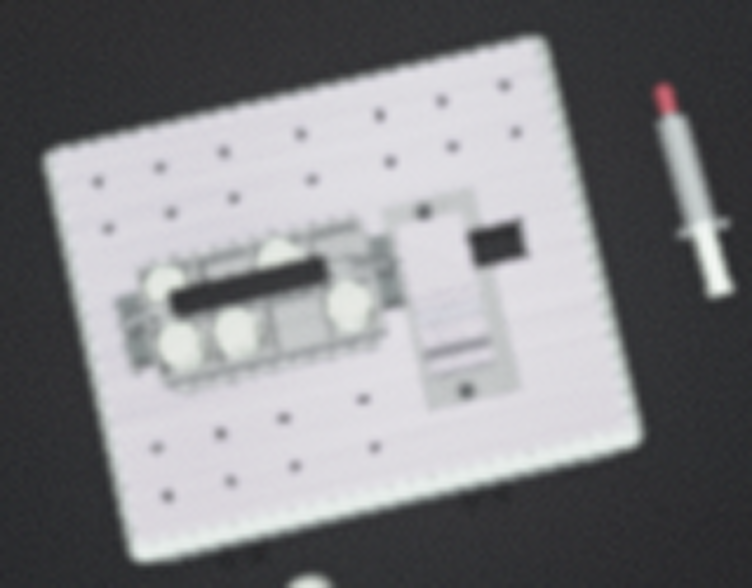

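The crop (4.7x, offset 195,145) shows the knob at about (472–525, 220–266), the grip bar from (172,300) to (326,268), and the notch groove as a dark line around (425–490, 350). The block runs from (390,215) to (515,400).

Run:
```python
from h import *
g=lambda u,v,z:atz('top',195+u/4.7,145+v/4.7,z)
psi=0.235
ey=np.array([-np.sin(psi),np.cos(psi),0]);ex=np.array([np.cos(psi),np.sin(psi),0])
a,b=g(172,300,.21),g(326,268,.21);d=a-b;print('grip',a,b,np.linalg.norm(d),'yaw',np.arctan2(-d[0],d[1]),'mid',(a+b)/2)
for n,u,v,z in [('knobC',499,243,.14),('knobface',476,247,.135),('knobend',524,238,.135),('notchL',425,353,.132),('notchR',490,345,.132),('screw1',424,211,.11),('screw2',467,391,.11),('c1',45,155,.1),('c2',545,38,.1),('c3',640,443,.1),('c4',135,560,.1)]:
    p=g(u,v,z);print(n,p.round(4),'sh x,y',round(p@ex,4),round(p@ey,4))
o=manip.get_obs();print(R.from_quat(o['tool_rot']).as_matrix().round(4))
```

```text
grip [0.53490672 0.14759823 0.21      ] [0.55448361 0.06147489 0.21      ] 0.08832034439149591 yaw 0.22351416641150235 mid [0.54469516 0.10453656 0.21      ]
knobC [ 0.58   -0.0371  0.14  ] sh x,y 0.5554 -0.1711
knobface [ 0.578  -0.0234  0.135 ] sh x,y 0.5567 -0.1574
knobend [ 0.584  -0.0521  0.135 ] sh x,y 0.5558 -0.1867
notchL [0.5139 0.006  0.132 ] sh x,y 0.5012 -0.1138
notchR [ 0.5194 -0.0328  0.132 ] sh x,y 0.4975 -0.1528
screw1 [0.6032 0.0086 0.11  ] sh x,y 0.5886 -0.1321
screw2 [ 0.493  -0.0197  0.11  ] sh x,y 0.4749 -0.1339
c1 [0.6361 0.2455 0.1   ] sh x,y 0.6758 0.0906
c2 [ 0.7152 -0.0648  0.1   ] sh x,y 0.6804 -0.2296
c3 [ 0.4637 -0.1259  0.1   ] sh x,y 0.4217 -0.2304
c4 [0.387  0.1808 0.1   ] sh x,y 0.4184 0.0857
[[ 9.545e-01  2.983e-01 -7.000e-04]
 [ 2.983e-01 -9.545e-01  1.700e-03]
 [-1.000e-04 -1.800e-03 -1.000e+00]]
```

>>> play_rows(targets=[[[0.95,-0.76,0],[0,0,0],1],[[0.95,-0.76,0],[0,0,0],1],[[0.95,-0.76,0],[0,0,0],1],[[0.95,-0.76,0],[0,0,0],1],[[0.95,-0.76,0],[0,0,0],1],[[0.95,-0.76,0],[0,0,0],1],[[0.95,-0.76,0],[0,0,0],1],[[0.95,-0.76,0],[0,0,0],1],[[0.95,-0.76,0],[0,0,0],1],[[0.95,-0.76,0],[0,0,0],1],[[0.95,-0.76,0],[0,0,0],1],[[0.95,-0.76,0],[0,0,0],1]])

```text
t: 1.1
tcp_pos: [0.3982, -0.3163, 0.253]
tool_rot: [0.989, 0.151, -0.0, -0.0]
contact_force: [0.9, -0.6, 1.0]
gripper_width: 0.0853
grasp_force: 0.0
```

>>> play_rows(targets=[[[0.95,-0.76,0],[0,0,0],1],[[0.95,-0.76,0],[0,0,0],1],[[0.95,-0.76,0],[0,0,0],1],[[0.95,-0.76,0],[0,0,0],1],[[0.95,-0.76,0],[0,0,0],1],[[0.95,-0.76,0],[0,0,0],1],[[0.95,-0.76,0],[0,0,0],1],[[0.95,-0.76,0],[0,0,0],1],[[0.95,-0.76,0],[0,0,0],1],[[0.95,-0.76,0],[0,0,0],1],[[0.95,-0.76,0],[0,0,0],1],[[0,0,0],[0,0,-1],1]])

```text
t: 2.1
tcp_pos: [0.5873, -0.0324, 0.253]
tool_rot: [0.981, 0.195, 0.001, -0.002]
contact_force: [0.3, 0.7, -0.1]
gripper_width: 0.0856
grasp_force: 0.0
```

>>> play_rows(targets=[[[0,0,0],[0,0,-1],1],[[0,0,0],[0,0,-1],1],[[0,0,0],[0,0,-1],1],[[0,0,0],[0,0,-1],1],[[0,0,0],[0,0,-1],1],[[0,0,0],[0,0,-1],1],[[0,0,0],[0,0,-1],1],[[0,0,0],[0,0,-1],1],[[0,0,0],[0,0,-1],1],[[0,0,0],[0,0,-1],1],[[0,0,0],[0,0,-1],1],[[0,0,0],[0,0,-1],1]])

```text
t: 3.1
tcp_pos: [0.5845, -0.0405, 0.2528]
tool_rot: [0.782, 0.624, -0.0, -0.0]
contact_force: [-0.4, 0.5, 0.5]
gripper_width: 0.0856
grasp_force: 0.0
```

>>> play_rows(targets=[[[0,0,0],[0,0,-1],1],[[0,0,0],[0,0,-1],1],[[0,0,0],[0,0,-1],1],[[0,0,0],[0,0,-1],1],[[0,0,0],[0,0,-1],1],[[0,0,0],[0,0,-0.7],1],[[0,0,0],[0,0,0],1],[[0,0,0],[0,0,0],1]])

```text
t: 3.77
tcp_pos: [0.5846, -0.0405, 0.2529]
tool_rot: [0.623, 0.782, -0.0, -0.0]
contact_force: [1.2, -0.1, -0.4]
gripper_width: 0.0856
grasp_force: 0.0
```

Run:
```python
from h import *
o=manip.get_obs(); print({k:np.round(v,4).tolist() for k,v in o.items() if k in('t','q','tcp_pos','tool_rot')})
print(R.from_quat(o['tool_rot']).as_matrix().round(4))
im=snap("wrist","w1.png")
cv2.imwrite('pics/w1b.png',cv2.resize(im[:,:,::-1],(800,600),interpolation=cv2.INTER_CUBIC))
```

```text
{'t': 3.7667, 'q': [0.4865, 0.3334, -0.618, 1.681, 0.2053, 1.1936, 0.0448], 'tcp_pos': [0.5846, -0.0405, 0.2529], 'tool_rot': [0.6227, 0.7825, -0.0003, -0.0003]}
[[-2.245e-01  9.745e-01 -8.000e-04]
 [ 9.745e-01  2.245e-01 -0.000e+00]
 [ 2.000e-04 -8.000e-04 -1.000e+00]]
```

View pics/w1b.png

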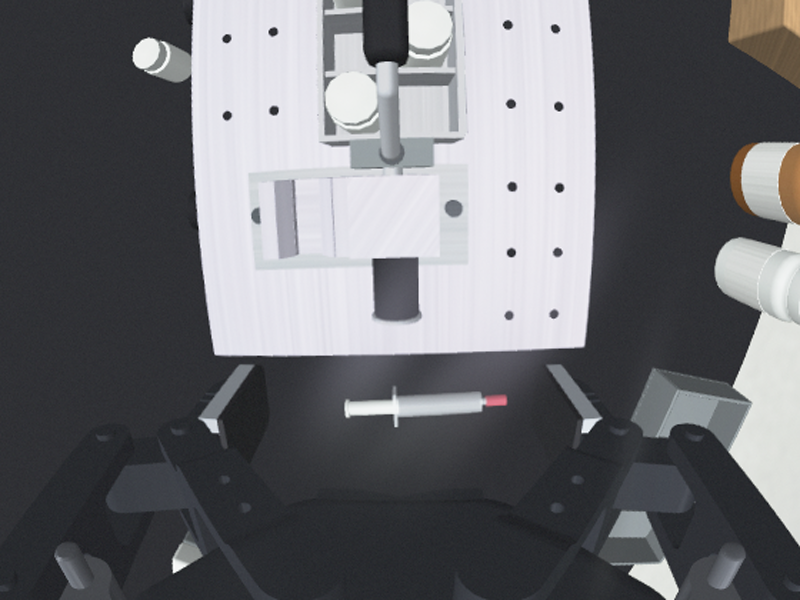

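The wrist view (800x600) shows the knob from (396,258) to (396,318), the pin block's top face from (262,180) to (440,258), the notch around column 305, and the syringe beyond the platform edge at (430,403).

Run:
```python
from h import *
o=manip.get_obs();Rt=R.from_quat(o['tool_rot'])
def f(n,u,v,z):
    p=atz('wrist',u*.7,v*.7,z);print(n,p.round(4),'tool',Rt.inv().apply(p-o['tcp_pos']).round(4))
f('knobface',396,258,.135);f('knobL',373,262,.135);f('knobR',419,262,.135)
f('knobend',396,319,.135);f('blkBR',439,257,.15);f('blkTR',437,175,.15);f('rimBL',274,260,.144);f('rimBR',335,256,.144);f('rimTL',275,180,.144);f('rimTR',331,178,.144)
f('floorBL',298,257,.13);f('floorBR',323,257,.13);f('blkBL',262,260,.144)
f('plBL',216,355,.1);f('plBR',585,347,.1);f('plR',595,150,.1);f('gripend',386,64,.205);f('gripL',364,55,.215);f('gripR',407,55,.215)
f('screwL',257,215,.11);f('screwR',454,208,.11)
```

```text
knobface [ 0.5779 -0.0194  0.135 ] tool [ 0.0221 -0.0018  0.118 ]
knobL [ 0.5667 -0.0241  0.135 ] tool [ 0.02   -0.0138  0.118 ]
knobR [ 0.5901 -0.0188  0.135 ] tool [0.02   0.0103 0.118 ]
knobend [ 0.5854 -0.052   0.135 ] tool [-0.0113 -0.0018  0.118 ]
blkBR [ 0.5978 -0.0114  0.15  ] tool [0.0254 0.0194 0.103 ]
blkTR [0.5874 0.0273 0.15  ] tool [0.0654 0.0179 0.103 ]
rimBL [ 0.5165 -0.0324  0.144 ] tool [ 0.0233 -0.0645  0.109 ]
rimBR [ 0.5474 -0.0235  0.144 ] tool [ 0.025  -0.0325  0.109 ]
rimTL [0.5096 0.0081 0.144 ] tool [ 0.0642 -0.0622  0.109 ]
rimTR [0.5374 0.0145 0.144 ] tool [ 0.0642 -0.0336  0.109 ]
floorBL [ 0.5263 -0.0313  0.13  ] tool [ 0.0221 -0.0548  0.123 ]
floorBR [ 0.5397 -0.0284  0.13  ] tool [ 0.0219 -0.041   0.123 ]
blkBL [ 0.5101 -0.0337  0.144 ] tool [ 0.0234 -0.071   0.109 ]
plBL [ 0.4755 -0.1161  0.1   ] tool [-0.0492 -0.1233  0.1531]
plBR [ 0.7155 -0.0551  0.1   ] tool [-0.0436  0.1243  0.1529]
plR [0.6828 0.0693 0.1   ] tool [0.0849 0.1204 0.1529]
gripend [0.556  0.0624 0.205 ] tool [ 0.1067 -0.0048  0.048 ]
gripL [0.5488 0.0618 0.215 ] tool [ 0.1077 -0.012   0.038 ]
gripR [0.5629 0.0649 0.215 ] tool [0.1076 0.0025 0.038 ]
screwL [ 0.4938 -0.0165  0.11  ] tool [ 0.0438 -0.0831  0.143 ]
screwR [0.6044 0.0117 0.11  ] tool [0.0465 0.0311 0.143 ]
```

Knob width (24.1 mm), knob length (33.4 mm) and notch width (13.8 mm) all match the given sizes. I'll descend on the knob now.

>>> play_rows(targets=[[[0.12,-0.08,0],[0,0,-0.27],1],[[0,0,1],[0,0,0],1],[[0,0,1],[0,0,0],1],[[0,0,1],[0,0,0],1],[[0,0,1],[0,0,0],1],[[0,0,0.6],[0,0,0],1],[[0,0,0],[0,0,0],1],[[0,0,0],[0,0,0],1]])

```text
t: 4.48
tcp_pos: [0.5818, -0.0377, 0.1379]
tool_rot: [0.613, 0.79, -0.0, -0.001]
contact_force: [0.7, 0.5, 0.6]
gripper_width: 0.0852
grasp_force: 0.0
```

>>> play_rows(targets=[[[0,0,0],[0,0,0],0],[[0,0,0],[0,0,0],0],[[0,0,0],[0,0,0],0],[[0,0,0],[0,0,0],0],[[0,0,0],[0,0,0],0],[[0,0,0],[0,0,0],0],[[0,0,0],[0,0,0],0],[[0,0,0],[0,0,0],0],[[0,0,0],[0,0,0],0],[[0,0,0],[0,0,0],0]], squeeze=35)

```text
t: 5.32
tcp_pos: [0.5825, -0.0381, 0.1387]
tool_rot: [0.614, 0.79, 0.0, 0.0]
contact_force: [-1.2, -1.2, 5.4]
gripper_width: 0.0232
grasp_force: 34.3
```

Run:
```python
from h import *
o=manip.get_obs(); print({k:np.round(v,4).tolist() for k,v in o.items() if k in('t','q','tcp_pos','tool_rot','contact_force','torque')})
im=snap("wrist","w2.png")
cv2.imwrite('pics/w2b.png',cv2.resize(im[:,:,::-1],(800,600),interpolation=cv2.INTER_CUBIC))
```

```text
{'t': 5.3167, 'q': [0.4518, 0.4448, -0.589, 1.807, 0.293, 0.9771, -0.0085], 'tcp_pos': [0.5825, -0.0381, 0.1387], 'tool_rot': [0.6136, 0.7896, 0.0, 0.0003], 'contact_force': [-1.2441, -1.2384, 5.3758], 'torque': [-0.018, 0.2071, 0.001]}
```

View pics/w2b.png

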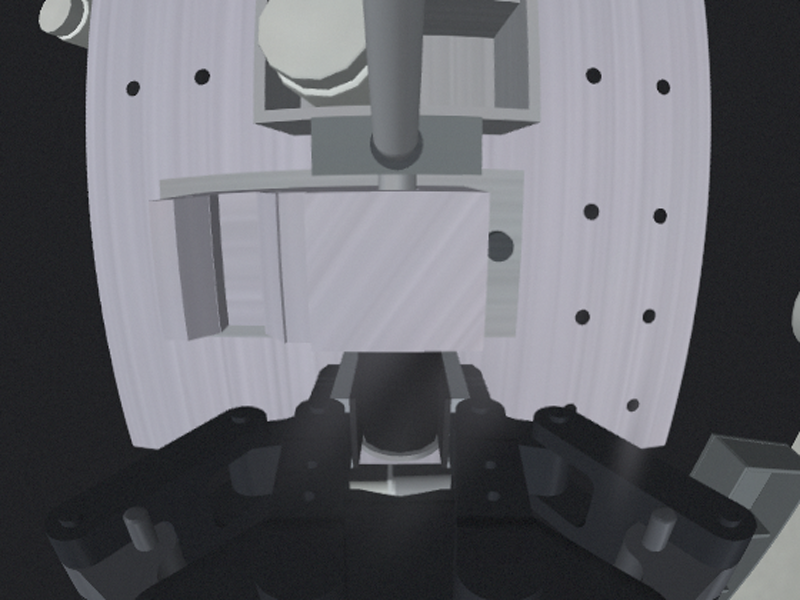

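The pads hold the knob at the centre (400,400). The block and the notch floor (columns 222–265) are clearly visible. I'll check the yaw before pulling.

Run:
```python
from h import *
o=manip.get_obs();Rt=R.from_quat(o['tool_rot'])
def f(n,u,v,z):
    p=atz('wrist',u*.7,v*.7,z);t=Rt.inv().apply(p-o['tcp_pos']);print(n,p.round(4),'tool',t.round(4));return t
a=f('blkBR',489,352,.15);b=f('blkTR',487,193,.15);print('yaw from side',(b-a)[1]/(b-a)[0])
a=f('blkFL',160,340,.144);b=f('blkFR',489,352,.15);print('front',-(b-a)[0]/(b-a)[1])
a=f('plBL',133,446,.1);b=f('plBR',665,446,.1);print('plat',-(b-a)[0]/(b-a)[1])
f('floorBL',227,326,.13);f('floorBR',266,326,.13);f('floorTL',213,195,.13);f('floorTR',262,193,.13)
f('barfoot',397,150,.15)
f('gripR',425,60,.15)
```

```text
blkBR [ 0.5992 -0.011   0.15  ] tool [ 0.0222  0.0228 -0.0114]
blkTR [0.587  0.0273 0.15  ] tool [ 0.0623  0.0205 -0.0114]
yaw from side -0.05749606388056567
blkFL [ 0.5094 -0.0338  0.144 ] tool [ 0.0222 -0.0699 -0.0054]
blkFR [ 0.5992 -0.011   0.15  ] tool [ 0.0222  0.0228 -0.0114]
front 0.0004277850962947121
plBL [ 0.4745 -0.1161  0.1   ] tool [-0.0489 -0.124   0.0386]
plBR [ 0.7145 -0.0554  0.1   ] tool [-0.0493  0.1236  0.0387]
plat 0.001619793467635552
floorBL [ 0.5255 -0.0299  0.13  ] tool [ 0.0221 -0.0532  0.0086]
floorBR [ 0.5379 -0.0266  0.13  ] tool [ 0.0222 -0.0404  0.0086]
floorTL [0.5146 0.0086 0.13  ] tool [ 0.0621 -0.0543  0.0086]
floorTR [0.5294 0.0122 0.13  ] tool [ 0.0619 -0.0391  0.0086]
barfoot [0.5641 0.0316 0.15  ] tool [ 0.0721 -0.0007 -0.0114]
gripR [0.565  0.0542 0.15  ] tool [ 0.0937  0.0058 -0.0114]
```

>>> play_rows(targets=[[[-0.2,0,0],[0,0,0],0],[[-0.4,0,0],[0,0,0],0],[[-0.4,0,0],[0,0,0],0],[[-0.4,0,0],[0,0,0],0]])

```text
t: 5.7
tcp_pos: [0.5913, -0.0732, 0.138]
tool_rot: [0.614, 0.79, 0.0, 0.0]
contact_force: [0.4, 0.6, 1.3]
gripper_width: 0.0227
grasp_force: 34.2
```

>>> play_rows(targets=[[[-0.4,0,0],[0,0,0],0],[[-0.4,0,0],[0,0,0],0],[[-0.4,0,0],[0,0,0],0],[[-0.4,0,0],[0,0,0],0],[[0,0,0],[0,0,0],0],[[0,0,0],[0,0,0],0]])

```text
t: 6.2
tcp_pos: [0.6006, -0.1118, 0.1379]
tool_rot: [0.614, 0.789, -0.0, -0.0]
contact_force: [0.4, 0.3, -0.5]
gripper_width: 0.0227
grasp_force: 34.2
```

Run:
```python
from h import *
o=manip.get_obs(); print({k:np.round(v,4).tolist() for k,v in o.items() if k in('t','q','tcp_pos','tool_rot','contact_force','torque')})
im=snap("wrist","w3.png")
cv2.imwrite('pics/w3b.png',cv2.resize(im[:,:,::-1],(800,600),interpolation=cv2.INTER_CUBIC))
```

```text
{'t': 6.2, 'q': [0.5394, 0.4867, -0.5624, 1.7407, 0.3009, 1.0017, 0.1131], 'tcp_pos': [0.6006, -0.1118, 0.1379], 'tool_rot': [0.6143, 0.7891, -0.0003, -0.0002], 'contact_force': [0.3881, 0.3426, -0.4834], 'torque': [0.0293, 0.0305, -0.015]}
```

View pics/w3b.png

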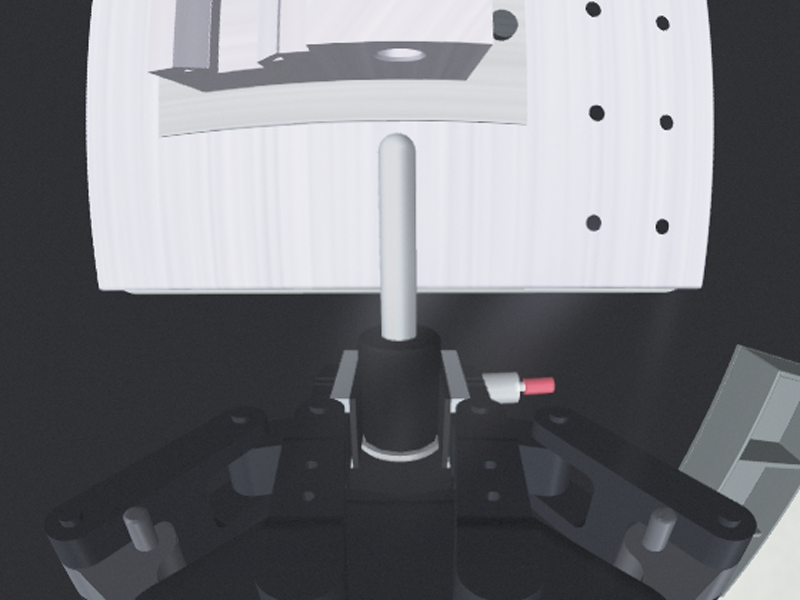

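The pin is out: the shank runs from (399,340) to its tip at (397,134), clear of the bore at (400,54).

Run:
```python
from h import *
o=manip.get_obs();Rt=R.from_quat(o['tool_rot'])
def f(n,u,v,z):
    p=atz('wrist',u*.7,v*.7,z);t=Rt.inv().apply(p-o['tcp_pos']);print(n,p.round(4),'tool',t.round(4));return t
f('tip',397,135,.135);f('sh',399,340,.136)
f('tL',379,160,.135);f('tR',415,160,.135);f('bL',381,335,.135);f('bR',417,335,.135)
a=f('plBL',100,289,.1);b=f('plBR',703,287,.1);print('plat',-(b-a)[0]/(b-a)[1])
f('bore',400,54,.135);f('blkFL',150,72,.144);f('blkFR',492,44,.15)
f('floorFL',219,70,.13);f('floorFR',262,64,.13)
f('rimL',180,69,.144)
```

```text
tip [ 0.5809 -0.0365  0.135 ] tool [ 0.0767 -0.0008  0.003 ]
sh [ 0.5952 -0.0908  0.136 ] tool [ 0.0206 -0.0003  0.002 ]
tL [ 0.578  -0.0441  0.135 ] tool [ 0.0701 -0.0055  0.003 ]
tR [ 0.5871 -0.0418  0.135 ] tool [0.0701 0.004  0.003 ]
bL [ 0.59   -0.0909  0.135 ] tool [ 0.0217 -0.0054  0.003 ]
bR [ 0.5999 -0.0884  0.135 ] tool [0.0217 0.0048 0.003 ]
plBL [ 0.4749 -0.1152  0.1   ] tool [ 0.0266 -0.1229  0.0381]
plBR [ 0.715  -0.0534  0.1   ] tool [0.0273 0.125  0.0379]
plat -0.0028025119734841532
bore [ 0.5762 -0.0148  0.135 ] tool [0.0989 0.     0.003 ]
blkFL [ 0.5115 -0.0323  0.144 ] tool [ 0.0979 -0.067  -0.0059]
blkFR [ 0.5972 -0.01    0.15  ] tool [ 0.0983  0.0215 -0.012 ]
floorFL [ 0.526  -0.0276  0.13  ] tool [ 0.0989 -0.0518  0.0081]
floorFR [ 0.5387 -0.024   0.13  ] tool [ 0.0992 -0.0386  0.0081]
rimL [ 0.5208 -0.0306  0.144 ] tool [ 0.0972 -0.0576 -0.0059]
```

>>> play_rows(targets=[[[0,0,-0.6],[0,0,0],0],[[0,0,-0.6],[0,0,0],0],[[0,-0.6,0],[0,0,0],0],[[0,-0.6,0],[0,0,0],0],[[0,-0.6,0],[0,0,0],0],[[0.6,0,0],[0,0,0],0],[[0.6,0,0],[0,0,0],0],[[0.6,0,0],[0,0,0],0],[[0.6,0,0],[0,0,0],0],[[0.56,0,0],[0,0,0],0],[[0,0,0],[0,0,0],0],[[0,0,0],[0,0,0],0]])

```text
t: 7.25
tcp_pos: [0.5391, -0.0482, 0.1685]
tool_rot: [0.612, 0.791, 0.0, 0.0]
contact_force: [0.4, -0.1, -0.6]
gripper_width: 0.0231
grasp_force: 34.4
```

Run:
```python
from h import *
o=manip.get_obs(); print({k:np.round(v,4).tolist() for k,v in o.items() if k in('t','q','tcp_pos','tool_rot','contact_force','torque')})
im=snap("wrist","w4.png")
cv2.imwrite('pics/w4b.png',cv2.resize(im[:,:,::-1],(800,600),interpolation=cv2.INTER_CUBIC))
```

```text
{'t': 7.25, 'q': [0.5233, 0.3385, -0.6215, 1.8796, 0.2328, 0.9952, 0.0543], 'tcp_pos': [0.5391, -0.0482, 0.1685], 'tool_rot': [0.6121, 0.7908, 0.0001, 0.0003], 'contact_force': [0.3719, -0.1076, -0.6223], 'torque': [-0.043, -0.005, -0.0248]}
```

View pics/w4b.png

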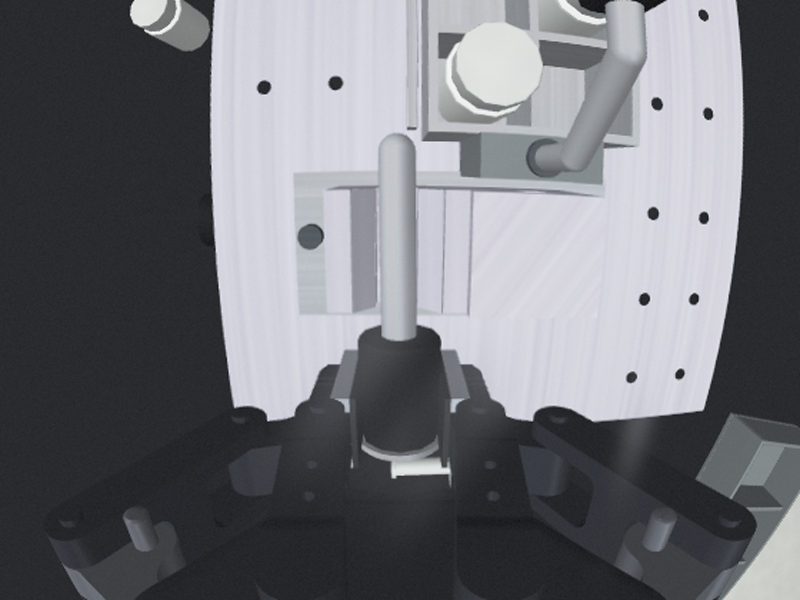

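Run:
```python
from h import *
o=manip.get_obs();Rt=R.from_quat(o['tool_rot'])
def f(n,u,v,z):
    p=atz('wrist',u*.7,v*.7,z);t=Rt.inv().apply(p-o['tcp_pos']);print(n,'tool',t.round(4));return t
za=o['tcp_pos'][2]-.003
f('tip',397,135,za);f('sh',399,338,za)
f('fFL',379,305,.13);f('fFR',420,305,.13);f('fBL',377,195,.13);f('fBR',419,195,.13)
f('rFL',354,313,.144);f('rFR',443,313,.144);f('rBL',351,190,.144);f('rBR',443,190,.144)
f('blkF',330,313,.144);f('blkFR',597,319,.15)
a=f('plBL',233,422,.1);b=f('plBR',703,411,.1);print('plat',-(b-a)[0]/(b-a)[1])
im=cv2.imread('pics/w4.png');print(im[205,225:340].mean(1).round().astype(int).tolist())
```

```text
tip tool [ 0.0767 -0.0008  0.0029]
sh tool [ 0.0208 -0.0003  0.003 ]
fFL tool [ 0.0201 -0.0074  0.0384]
fFR tool [0.0201 0.0072 0.0384]
fBL tool [ 0.059  -0.0077  0.0383]
fBR tool [0.059  0.0066 0.0383]
rFL tool [ 0.0215 -0.015   0.0244]
rFR tool [0.0215 0.0142 0.0244]
rBL tool [ 0.0614 -0.0151  0.0243]
rBR tool [0.0613 0.0134 0.0243]
blkF tool [ 0.0215 -0.023   0.0244]
blkFR tool [0.0209 0.0661 0.0184]
plBL tool [-0.049  -0.0818  0.0684]
plBR tool [-0.051   0.1677  0.0685]
plat 0.00794787222880877
[194, 194, 195, 203, 209, 210, 210, 210, 211, 211, 212, 213, 213, 214, 214, 214, 212, 211, 212, 213, 212, 171, 151, 147, 147, 148, 149, 150, 151, 152, 152, 152, 151, 151, 150, 150, 152, 150, 141, 204, 213, 182, 174, 182, 190, 194, 196, 197, 197, 197, 198, 197, 195, 197, 193, 189, 185, 177, 170, 164, 156, 150, 145, 143, 138, 133, 144, 188, 206, 205, 205, 205, 205, 206, 208, 209, 210, 209, 210, 208, 208, 209, 206, 206, 169, 180, 209, 211, 211, 211, 213, 214, 213, 214, 215, 215, 214, 212, 213, 213, 212, 210, 182, 166, 197, 217, 216, 216, 214, 217, 216, 215, 215, 216, 217]
```

>>> play_rows(targets=[[[-0.12,0,0],[0,0,0],0],[[0,0,0.4],[0,0,0],0],[[0,0,0.4],[0,0,0],0],[[0,0,0.3],[0,0,0],0],[[0,0,0],[0,0,0],0],[[0,0,0],[0,0,0],0]])

```text
t: 7.8
tcp_pos: [0.5392, -0.0531, 0.1399]
tool_rot: [0.614, 0.79, -0.0, -0.001]
contact_force: [-0.5, 0.1, -0.3]
gripper_width: 0.0225
grasp_force: 34.4
```

>>> play_rows(targets=[[[0,0,0.06],[0,0,0],0],[[0,0,0.06],[0,0,0],0],[[0,0,0],[0,0,0],0],[[0,0,0],[0,0,0],0]])

```text
t: 8.13
tcp_pos: [0.5398, -0.0529, 0.1384]
tool_rot: [0.614, 0.79, -0.0, 0.0]
contact_force: [-1.2, -0.2, 4.1]
gripper_width: 0.0227
grasp_force: 35.0
```

>>> play_rows(targets=[[[0,0,0],[0,0,0],0.6],[[0,0,0],[0,0,0],0.6],[[0,0,0],[0,0,0],0.6],[[0,0,0],[0,0,0],0.6],[[0,0,0],[0,0,0],0.6],[[0,0,-0.3],[0,0,0],0.6],[[0,0,-1],[0,0,0],0.6],[[0,0,-1],[0,0,0],0.6],[[0,0,-1],[0,0,0],0.6],[[0,0,-1],[0,0,0],0.6],[[0,0,0],[0,0,0],0.6],[[0,0,0],[0,0,0],0.6]])

```text
t: 9.13
tcp_pos: [0.5407, -0.0528, 0.2473]
tool_rot: [0.614, 0.79, 0.001, 0.002]
contact_force: [0.3, -0.1, 0.1]
gripper_width: 0.0514
grasp_force: 0.0
```

Run:
```python
from h import *
o=manip.get_obs(); print({k:np.round(v,4).tolist() for k,v in o.items() if k in('t','q','tcp_pos','tool_rot','contact_force','torque')})
im=snap("wrist","w5.png")
cv2.imwrite('pics/w5b.png',cv2.resize(im[:,:,::-1],(800,600),interpolation=cv2.INTER_CUBIC))
```

```text
{'t': 9.1333, 'q': [0.5592, 0.256, -0.6406, 1.7893, 0.1681, 1.1469, 0.115], 'tcp_pos': [0.5407, -0.0528, 0.2473], 'tool_rot': [0.6136, 0.7896, 0.0008, 0.0018], 'contact_force': [0.2772, -0.1226, 0.1226], 'torque': [0.0354, 0.0255, -0.0111]}
```

View pics/w5b.png

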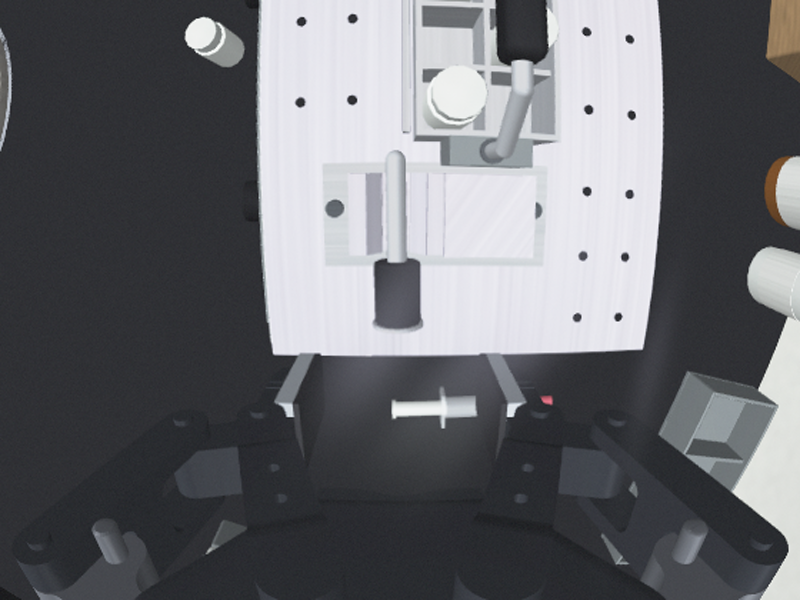

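The pin lies in the notch, with its shoulder at (397,260), about at the block face, and the shank up to (395,152). I'll check its offset, then move over the grip.

Run:
```python
from h import *
o=manip.get_obs();Rt=R.from_quat(o['tool_rot'])
def f(n,u,v,z):
    p=atz('wrist',u*.7,v*.7,z);t=Rt.inv().apply(p-o['tcp_pos']);print(n,p.round(4),'tool',t.round(4));return t
f('tip',395,152,.135);f('sh',397,261,.139);f('knobend',398,328,.135)
f('fFL',381,252,.13);f('fBL',382,175,.13);f('fFR',411,254,.13);f('face',440,257,.144);f('faceR',534,258,.15)
e=f('gripend',522,63,.205);f('gL',498,55,.213);f('gR',547,55,.213);f('g2L',497,15,.213);f('g2R',543,15,.213)
```

```text
tip [0.5188 0.0208 0.135 ] tool [ 0.0767 -0.0021  0.1107]
sh [ 0.533  -0.0313  0.139 ] tool [ 0.0227 -0.0012  0.1067]
knobend [ 0.5425 -0.0667  0.135 ] tool [-0.014  -0.0007  0.1108]
fFL [ 0.5243 -0.0305  0.13  ] tool [ 0.0257 -0.0095  0.1157]
fBL [0.5152 0.008  0.13  ] tool [ 0.0652 -0.0087  0.1157]
fFR [ 0.5395 -0.0277  0.13  ] tool [0.0246 0.006  0.1157]
face [ 0.5526 -0.0233  0.144 ] tool [0.0257 0.0198 0.1017]
faceR [ 0.5966 -0.0109  0.15  ] tool [0.0268 0.0655 0.0958]
gripend [0.5547 0.0615 0.205 ] tool [0.1073 0.0428 0.0407]
gL [0.5446 0.0592 0.213 ] tool [0.1074 0.0325 0.0327]
gR [0.5608 0.0649 0.213 ] tool [0.109  0.0496 0.0327]
g2L [0.541  0.0733 0.213 ] tool [0.1221 0.0325 0.0327]
g2R [0.5563 0.079  0.213 ] tool [0.1238 0.0487 0.0327]
```

>>> play_rows(targets=[[[0,0,-0.6],[0,0,0],0.8],[[0,0,-0.6],[0,0,0],0.8],[[0.88,0.25,0],[0,0,0],0.8],[[0.88,0.25,0],[0,0,0],0.8],[[0.88,0.25,0],[0,0,0],0.8],[[0.88,0.25,0],[0,0,0],0.8],[[0.88,0.25,0],[0,0,0],0.8],[[0.88,0.25,0],[0,0,0],0.8],[[0.88,0.25,0],[0,0,0],0.8],[[0,0,0],[0,0,0],0.8],[[0,0,0],[0,0,0],0.8]])

```text
t: 10.1
tcp_pos: [0.543, 0.1085, 0.274]
tool_rot: [0.612, 0.791, -0.001, -0.001]
contact_force: [0.2, -0.6, -0.3]
gripper_width: 0.0682
grasp_force: 0.0
```

Run:
```python
from h import *
o=manip.get_obs(); print({k:np.round(v,4).tolist() for k,v in o.items() if k in('t','q','tcp_pos','tool_rot','contact_force','torque')})
im=snap("wrist","w6.png")
cv2.imwrite('pics/w6b.png',cv2.resize(im[:,:,::-1],(800,600),interpolation=cv2.INTER_CUBIC))
```

```text
{'t': 10.1, 'q': [0.3292, 0.2716, -0.7274, 1.7247, 0.1902, 1.2202, -0.1929], 'tcp_pos': [0.543, 0.1085, 0.274], 'tool_rot': [0.6121, 0.7908, -0.0008, -0.001], 'contact_force': [0.2301, -0.5896, -0.3406], 'torque': [-0.04, -0.0646, 0.0089]}
```

View pics/w6b.png

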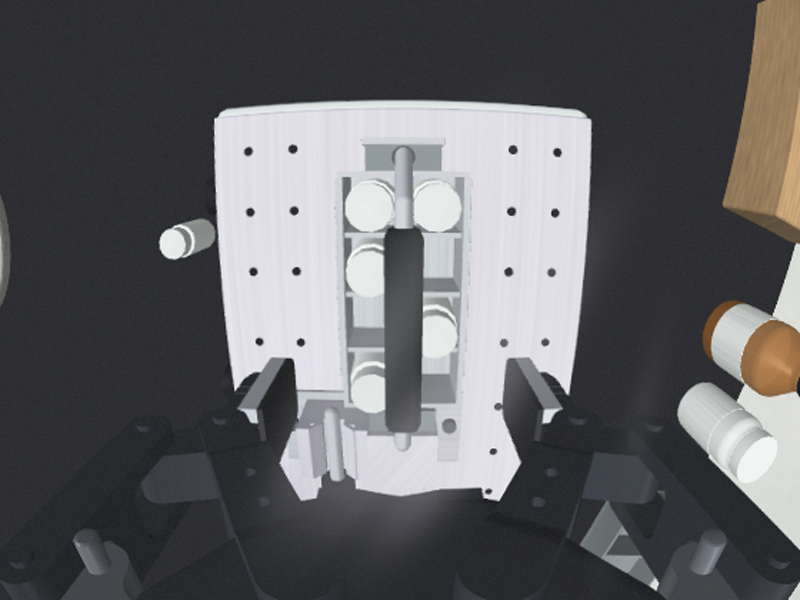

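The grip runs from (404,228) to (403,430) between the open fingers, all five vials are in place, and the pin shank is visible in the notch at (335,440).

Run:
```python
from h import *
o=manip.get_obs();Rt=R.from_quat(o['tool_rot'])
def f(n,u,v,z):
    p=atz('wrist',u*.7,v*.7,z);t=Rt.inv().apply(p-o['tcp_pos']);print(n,p.round(4),'tool',t.round(4));return t
f('g1',404,229,.21);f('g2',403,431,.21)
f('L1',385,235,.213);f('R1',422,235,.213);f('L2',384,400,.213);f('R2',423,400,.213)
```

```text
g1 [0.534  0.1498 0.21  ] tool [0.0441 0.0018 0.064 ]
g2 [0.5567 0.0604 0.21  ] tool [-0.0482  0.0016  0.064 ]
L1 [0.5272 0.146  0.213 ] tool [ 0.0421 -0.0057  0.061 ]
R1 [0.5413 0.1497 0.213 ] tool [0.0421 0.0088 0.0609]
L2 [0.544  0.0758 0.213 ] tool [-0.0302 -0.0069  0.061 ]
R2 [0.5606 0.08   0.213 ] tool [-0.0302  0.0103  0.061 ]
```

>>> play_rows(targets=[[[0,0.07,0],[0,0,0],0.8],[[0,0,0.7],[0,0,0],0.8],[[0,0,0.7],[0,0,0],0.8],[[0,0,0.7],[0,0,0],0.8],[[0,0,0.5],[0,0,0],0.8],[[0,0,0],[0,0,0],0.8],[[0,0,0],[0,0,0],0.8]])

```text
t: 10.73
tcp_pos: [0.5456, 0.1066, 0.2097]
tool_rot: [0.614, 0.789, -0.001, -0.0]
contact_force: [-0.3, -0.1, -0.4]
gripper_width: 0.0684
grasp_force: 0.0
```

>>> play_rows(targets=[[[0,0,0],[0,0,0],0],[[0,0,0],[0,0,0],0],[[0,0,0],[0,0,0],0],[[0,0,0],[0,0,0],0],[[0,0,0],[0,0,0],0],[[0,0,0],[0,0,0],0],[[0,0,0],[0,0,0],0],[[0,0,0],[0,0,0],0],[[0,0,0],[0,0,0],0]], squeeze=90)

```text
t: 11.48
tcp_pos: [0.5453, 0.1074, 0.211]
tool_rot: [0.614, 0.79, -0.001, 0.0]
contact_force: [-3.1, -1.9, 5.1]
gripper_width: 0.0146
grasp_force: 88.4
```

>>> play_rows(targets=[[[0,0,-0.1],[0,0,0],0],[[0,0,-0.2],[0,0,0],0],[[0,0,-0.2],[0,0,0],0],[[0,0,0],[0,0,0],0],[[0,0,0],[0,0,0],0]])

```text
t: 11.9
tcp_pos: [0.5458, 0.1075, 0.2228]
tool_rot: [0.614, 0.79, 0.0, 0.0]
contact_force: [-0.4, 0.8, -6.3]
gripper_width: 0.0145
grasp_force: 87.9
```

Weight of about 6.3 N is on the fingers, and the sideways force is small. I'll lift the rest of the way.

>>> play_rows(targets=[[[0,0,-0.2],[0,0,0],0],[[0,0,-0.3],[0,0,0],0],[[0,0,-0.4],[0,0,0],0],[[0,0,-0.4],[0,0,0],0],[[0,0,-0.4],[0,0,0],0],[[0,0,-0.4],[0,0,0],0],[[0,0,-0.4],[0,0,0],0],[[0,0,-0.4],[0,0,0],0],[[0,0,-0.3],[0,0,0],0],[[0,0,-0.2],[0,0,0],0],[[0,0,-0.1],[0,0,0],0],[[0,0,0],[0,0,0],0]])

```text
t: 12.9
tcp_pos: [0.5459, 0.1076, 0.3108]
tool_rot: [0.614, 0.79, 0.0, 0.0]
contact_force: [0.7, 0.1, -6.3]
gripper_width: 0.0142
grasp_force: 88.1
```

>>> play_rows(targets=[[[0,0,0],[0,0,0],0],[[0,0,0],[0,0,0],0],[[0,0,0],[0,0,0],0],[[0,0,0],[0,0,0],0],[[0,0,0],[0,0,0],0],[[0,0,0],[0,0,0],0]])

```text
t: 13.4
tcp_pos: [0.5456, 0.1075, 0.3101]
tool_rot: [0.614, 0.79, -0.0, -0.0]
contact_force: [-0.9, 0.2, -6.0]
gripper_width: 0.0146
grasp_force: 88.1
```

Run:
```python
from h import *
o=manip.get_obs(); print({k:np.round(v,4).tolist() for k,v in o.items() if k in('t','dq','tcp_pos','tool_rot','contact_force','torque','grasp_force')})
a=snap("wrist","w7.png")[:,:,::-1]; b=snap("side","s7.png")[:,:,::-1][150:330,180:360]
c=snap("top","t7.png")[:,:,::-1][130:280,190:370]
w=cv2.resize(a,(448,336)); s=cv2.resize(b,(340,340)); 
out=np.zeros((600,800,3),np.uint8); out[:336,:448]=w; out[:340,455:795]=s; out[345:595,:300]=cv2.resize(c,(300,250)); cv2.imwrite('pics/m7.png',out)
```

```text
{'t': 13.4, 'dq': [-0.0003, -0.0015, -0.0006, -0.0018, -0.0014, 0.0001, -0.014], 'tcp_pos': [0.5456, 0.1075, 0.3101], 'tool_rot': [0.6135, 0.7897, -0.0001, -0.0001], 'contact_force': [-0.9019, 0.1808, -5.9935], 'torque': [-0.0046, -0.0283, -0.0042], 'grasp_force': 88.0854}
```

View pics/m7.png

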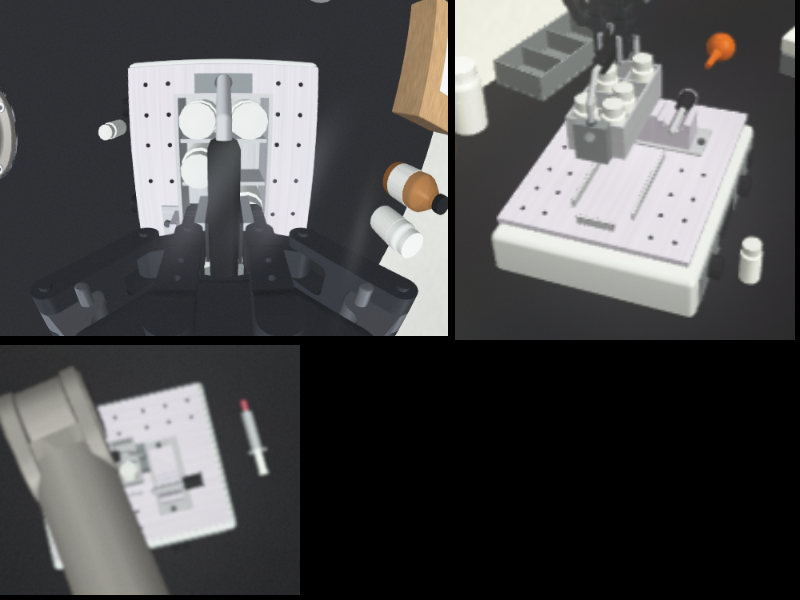

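The rack hangs level about 100 mm above the platform with all five vials. The pin lies in the notch, seen in the side crop at (685,105), and the arm is still. I'm handing the job in.

```bash
python3 -c "
from plant import manip
print(manip.finish_job())"
```

```text
the job is handed in; nothing more can be done
None
```

The pin is parked in the side notch and let go, and the gripper is holding the rack still and level about 10 cm above the platform with all five vials in it; I handed the job in at about 13.5 s, and no verdict came back.

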